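# Hold the sprung cover of the dry bath at the vent mark

### The job

Vent the small dry bath: take the bar at the front of its sprung cover and raise the cover smoothly until the pointer on its side stands between the two teeth of the index clip on the scale, without swinging far past the clip or letting the cover snap shut. Finish while still holding the cover there, steady, in the gripper; leave the clip where it is set and do not disturb the bottle, the vial or the carton beside the bath.

Things in the scene. Friction and masses are not known exactly. Their poses are not given: they have to be found in the camera images.
- dry_bath: white bench dry bath, fixed to the desk, housing 150 x 170 x 88 mm (x, y, z). Origin: centre of its underside, on the desk. Its x axis points from its front (display, cover bar) to its back (hinge); its y axis points to the side that carries the scale; z up. The closed cover adds 21 mm on top (to 109 mm).
- cover (a joint): opening angle of the cover in rad: 0 closed (where it starts), grows as the front edge rises, stop at 1.3; hinge at the back, along the bath's y axis. A spring always pulls it shut: about 4 N upward at the bar to start, 6 to 9 N at the marked angles (0.25 kg cover; spring torque 0.8 N m/rad x (angle + 0.7 rad)). Let go, it snaps shut.
- cover_hinge (a point): point on the hinge axis in the middle of the bath's width: 70 mm behind the bath's origin (+x), 88 mm above the desk.
- cover_bar (a point): middle of the round steel bar handle at the cover's front: 12 mm thick, along the bath's y axis, 108 mm free between its end posts, open gap of 40 mm between it and the cover's edge. Closed, it is 190 mm in front of the hinge axis, 10 mm above it (98 mm above the desk); it moves on an arc about that axis. The point's axes turn with the cover: at angle 0 they are the bath's.
- cover_pointer (a point): tip of the thin dark steel pointer on the +y side of the cover, 112 mm in front of the hinge axis (at angle 0), 95 mm to the +y side; turns with the cover, x axis along the pointer towards the hinge.
- clip (a joint): angle in rad at which the index clip is set on the scale; stays put by friction, differs each time (0.45 to 0.95). The cover's pointer stands in the middle of the gap when the cover's angle equals this value.
- clip_gap (a point): middle of the gap between the two dark teeth of the index clip, 118 mm from the hinge axis, in the plane of the pointer. The gap is 16 mm wide (0.07 rad either side of its middle); the clip sits on a light metal arc with a tick each 0.1 rad. x axis towards the hinge, z axis across the gap in the sense in which the pointer moves as the cover opens.
- amber_bottle: bystander: brown bottle with a white cap, 48 mm wide, 98 mm high, upright, on the +y side of the bath. Origin at its underside.
- vial: bystander: small capped vial, 23 mm wide, 42 mm high, upright, on the -y side of the bath. Origin at its underside.
- carton: bystander: slide carton 30 x 78 x 56 mm, on the -y side of the bath. Origin at its underside.

How it is judged:
On the way:
1. the cover has been lifted clear by the gripper (more than 0.15 rad) and is still below the clip (value of joint cover above 0.15 rad and angle between the x axis of cover_pointer and the x axis of clip_gap, either way round above 0.08 rad and contact force between the fingers and dry_bath above 1 N), for 0.1 s.
At the end, for the whole second after the job is handed in: The cover is held by the gripper (contact force over 1.5 N) and steady (under 0.1 rad/s) with its pointer between the clip's teeth (within 0.07 rad of the clip's angle); no bystander touches the bath, and the clip is within 6 mm of where it was set (angle between the x axis of cover_pointer and the x axis of clip_gap, either way round below 0.07 rad and value of joint cover above 0.35 rad and velocity of joint cover between -0.1 and 0.1 rad/s and contact force between the fingers and dry_bath above 1.5 N and contact force between each of amber_bottle, carton, vial and dry_bath below 0.2 N and distance of clip_gap from where it was at the start of the episode below 0.006 m); the arm keeps its last pose, push and grip.
It fails at once if the cover swung far past the clip (pointer more than 30 mm, about 0.26 rad, beyond the gap) (z of cover_pointer in the frame of clip_gap above 0.03 m).
It fails at once if the cover snapped shut (closing faster than 1.5 rad/s) (velocity of joint cover below -1.5 rad/s).
It fails at once if the index clip was pushed out of its setting (over 6 mm) (distance of clip_gap from where it was at the start of the episode above 0.006 m).
It fails at once if the bottle, the vial or the carton was pushed over 25 mm or tipped (distance of any of amber_bottle, carton, vial from where it was at the start of the episode above 0.025 m or angle between any of amber_bottle, carton, vial's own z axis and vertical above 0.35 rad).
It also fails if it takes over 32 s, if anything falls off the work surface, if the arm or the gripper's body presses on something with over 40 N, if the wrist force passes 120 N, or if a joint passes its speed limit or range.

### The arm

A 6-joint arm with a two-finger parallel gripper is mounted at the origin on a cart in front of the work surface, level with it; the furniture and walls round the work are solid. World frame = base frame: x ahead of the robot, y to its left, z up, the work surface at z = 0. Lengths are in m, angles in rad, forces in N, time in s.
With the tool pointing down it reaches from about 0.3 to 0.875 m from the base axis. Payload 6.4 kg.
Tool frame: the origin (TCP) lies on the centre line of the jaws, within the pads' length; the fingertips stand 17 mm ahead of it and the grasp point (between the pads) lies 2 mm behind it (r.tip_reach is the distance from the TCP to the fingertips, in m); z points along the fingers, y is the line along which they close (so a half turn about z gives the same grasp; the last joint's range is limited). The gripper opens to 85 mm and grips with 20 to 120 N. Pads are 22 mm wide; open, the fingers measure 114 mm over their backs; the gripper's body (76 mm by 85 mm) begins 54 mm behind the grasp point. The pads swing forward as they close: fully open they stand 13 mm farther back than shut.
Start: joints at [1.14, 0.181, 1.607, -0, 1.354, -0.206], TCP at [0.128, 0.561, 0.248] pointing down, gripper open.
Joint ranges: [-2.99, 2.99], [-0.89, 2.07], [0.3, 2.58], [-1.14, 4.28], [0, 2.63], [-3.12, 3.12]. Speed limits (rad/s): [2.57, 2.57, 3.01, 3.14, 3.14, 3.14].

### API

Orientations are given as a unit quaternion [x, y, z, w].
In Python, from station import r gives the robot as it stands. The module is installed in compiled form; this text tells all that it offers.
- The arm moves only by the tool step_arm, never from a script. Its argument "motion" is a list of rows, each a list of 5 numbers: the finger opening in cm, from 0 to 8.54, then the shift along the tool's x, y, z in cm, then the turn about the tool's z in rad. A call has 1 to 12 rows; each row shifts and turns the commanded pose from where the row before left it, along the tool's axes as they then stand; what a row does not reach is not made up. A row lasts 1/10 s, in which the tool goes at most 50 mm and 8.59 degrees, less where a joint would pass 70% of its speed; a pose out of reach is approached as far as the arm can. A call is refused whole if a number of a shift passes 5 or a number of a turn 0.15, either way. A call with a gripper value outside its range is refused whole. The fingers move at their own pace and stop on an object; "grip_force" is the grip in N (left out, the last holds). Time passes only in rows, so rows that do not move let the fingers close. It gives the time, the measured TCP pose, the force, the opening and the grip force at its end, in the units of the state.
- r.sense(): the state, without advancing time (a new reading comes with each control period).
- r.capture(name): name is "scene" or "side" or "wrist"; returns a dict with "pixels" (400x640x3 uint8, blue, green, red), "depth" (400x640 float32, m along the optical axis (not along the pixel's ray), 0 where there is no reading), "fx", "fy", "cx", "cy" (pixels), "dist_coeffs" ([k1, k2, p1, p2, k3] as OpenCV has them; the pictures are not rectified), "world_to_cam" (4x4, takes a point from world to camera coordinates). Camera axes: x right, y down, z forward; pixel columns grow to the right and rows downward; lengths in m; the calibration is good to about 2 mm. A picture is of the moment at which its call begins.
- r.finish_job(): hands the job in; it is judged then, once.
The state is a dict: "clock": time; "q": joint angles; "dq": joint speeds; "joint_efforts": joint torques, N m; "eef_pos": TCP position; "tool_rot": TCP orientation; "wrist_force": force on the tool from outside, world axes, zero at the start; "moment": the same for the moment, N m; "finger_gap": finger opening in m; "gripper_force": force on a finger pad.
Only numpy, scipy, OpenCV 4.12 (cv2) and the standard library are available. Lean on these libraries where they do the work, as an engineer would, in place of code of your own. Each camera call takes 0.05 s, during which the arm holds its last target. There are 200 camera calls.

## Working session

There is one attempt and no reset: what is moved stays moved. The work goes in short steps, Python scripts to look and compute and a tool call to move; the robot and the scene stay as the last step left them, time stands still between calls to the robot, and variables do not carry over. Pictures are saved under pics/ and viewed, at most 10 in all, crops included, and the job is handed in when it is done.

Besides the shell and the picture viewer there is one more tool, called after "Call:" as name(argument=value, ...), one argument or row to a line, values as JSON. step_arm: Moves the arm, as the interface text tells. Its arguments: {"type":"object","properties":{"motion":{"type":"array","items":{"type":"array","items":{"type":"number"}}},"grip_force":{"type":"number"}},"required":["motion"]}

```bash
mkdir -p pics; cat > h.py <<'E'
import numpy as np, cv2
from station import r
def cap(n,f=None):
    c=r.capture(n)
    np.savez(f'{n}.npz',**{k:np.asarray(v) for k,v in c.items()})
    if f: cv2.imwrite(f'pics/{f}.png',c['pixels'])
    return c
def load(n): return dict(np.load(f'{n}.npz'))
def world(c,uv,d=None):
    uv=np.atleast_2d(np.array(uv,float))
    K=np.array([[c['fx'],0,c['cx']],[0,c['fy'],c['cy']],[0,0,1]],float)
    n=cv2.undistortPoints(uv[:,None],K,np.array(c['dist_coeffs'],float))[:,0]
    if d is None: d=np.array([c['depth'][int(round(v)),int(round(u))] for u,v in uv])
    P=np.c_[n*np.reshape(d,(-1,1)),np.reshape(d,(-1,1))*np.ones((len(n),1))]
    T=np.linalg.inv(np.array(c['world_to_cam'],float))
    return P@T[:3,:3].T+T[:3,3]
def proj(c,X):
    K=np.array([[c['fx'],0,c['cx']],[0,c['fy'],c['cy']],[0,0,1]],float)
    T=np.array(c['world_to_cam'],float)
    return cv2.projectPoints(np.atleast_2d(np.array(X,float)),cv2.Rodrigues(T[:3,:3])[0],T[:3,3],K,np.array(c['dist_coeffs'],float))[0][:,0]
E
python3 - <<'E'
from h import *
a=cap('scene','scene1');b=cap('side','side1')
for c in(a,b):
    T=np.linalg.inv(c['world_to_cam']);print(T.round(3))
print({k:np.round(v,3) for k,v in r.sense().items()})
E
```

```text
[[ 0.89  -0.299  0.343  0.21 ]
 [-0.455 -0.547  0.703 -0.327]
 [-0.022 -0.782 -0.623  0.633]
 [ 0.     0.     0.     1.   ]]
[[-0.945 -0.214  0.247  0.258]
 [-0.327  0.63  -0.704  1.058]
 [-0.005 -0.747 -0.665  0.821]
 [ 0.     0.     0.     1.   ]]
{'clock': np.float64(0.1), 'q': array([ 1.14 ,  0.181,  1.608,  0.   ,  1.354, -0.206]), 'dq': array([ 0.002, -0.001, -0.001,  0.   , -0.   , -0.001]), 'joint_efforts': array([ 0.0000e+00, -4.4588e+01, -3.5224e+01, -0.0000e+00,  4.0000e-03,
       -0.0000e+00]), 'eef_pos': array([0.128, 0.56 , 0.247]), 'tool_rot': array([ 0.112,  0.994, -0.001, -0.   ]), 'wrist_force': array([ 0.501,  0.014, -0.811]), 'moment': array([ 0.005,  0.016, -0.008]), 'gripper_force': np.float64(0.0), 'finger_gap': np.float64(0.085)}
```

View pics/scene1.png

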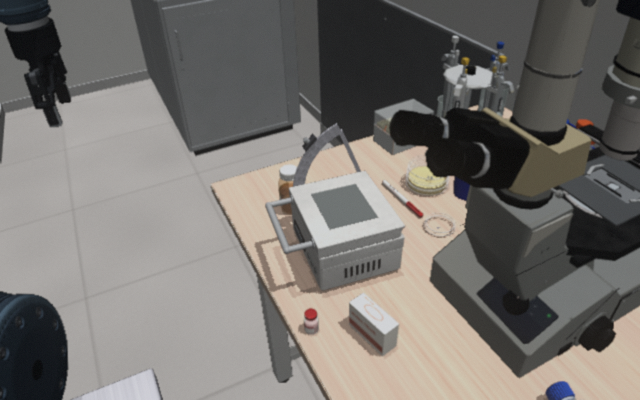

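View pics/side1.png

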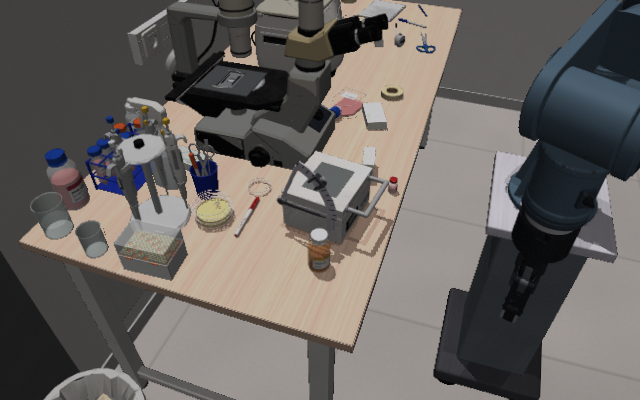

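The scene picture shows the bath with its bar at about (270,205)-(290,250), the scale arc with the clip near (315,140), the vial at (311,320) and the carton at (373,323). In the side picture the bar runs from (388,182) to (345,212), with the arc at (320,180) and the bottle at (319,250).

```bash
python3 - <<'E'
from h import *
a=load('scene');b=load('side')
print(world(a,[(300,190),(360,180),(400,228),(325,240),(345,205),(311,314),(373,320),(288,170)]).round(3))
print(world(b,[(319,160),(372,172),(344,200),(319,236),(393,182),(370,155)]).round(3))
# top plane points
v,u=np.mgrid[130:300,250:420]
uv=np.c_[u.ravel(),v.ravel()];X=world(a,uv)
v,u=np.mgrid[140:250,270:400]
Y=world(b,np.c_[u.ravel(),v.ravel()])
for P in(X,Y):
    m=(P[:,2]>.10)&(P[:,2]<.118)
    q=P[m]; print(m.sum(),np.median(q,0).round(3),cv2.minAreaRect(q[:,:2].astype(np.float32)),np.percentile(q,[2,98],axis=0).round(3))
for n,c,(x0,y0,x1,y1) in(('s',a,(255,115,415,300)),('d',b,(275,145,405,275))):
    i=c['pixels'][y0:y1,x0:x1];cv2.imwrite(f'pics/crop_{n}.png',cv2.resize(i,None,fx=4,fy=4,interpolation=cv2.INTER_CUBIC)[:600])
i1=cv2.imread('pics/crop_s.png');i2=cv2.imread('pics/crop_d.png')
print(i1.shape,i2.shape)
E
```

```text
[[0.474 0.316 0.108]
 [0.583 0.29  0.109]
 [0.576 0.149 0.105]
 [0.454 0.178 0.109]
 [0.522 0.237 0.111]
 [0.393 0.108 0.04 ]
 [0.462 0.043 0.057]
 [0.486 0.399 0.097]]
[[0.563 0.185 0.109]
 [0.452 0.091 0.029]
 [0.466 0.299 0.107]
 [0.486 0.408 0.096]
 [0.391 0.121 0.036]
 [0.469 0.052 0.051]]
6492 [0.508 0.229 0.109] ((0.5024057626724243, 0.28292542695999146), (0.25081968307495117, 0.20084451138973236), 82.13532257080078) [[0.4   0.154 0.101]
 [0.594 0.326 0.111]]
2989 [0.506 0.25  0.107] ((0.4987785816192627, 0.2496778964996338), (0.18143582344055176, 0.2008991837501526), 81.90121459960938) [[0.403 0.162 0.101]
 [0.593 0.339 0.11 ]]
(600, 640, 3) (520, 520, 3)
```

View pics/crop_d.png

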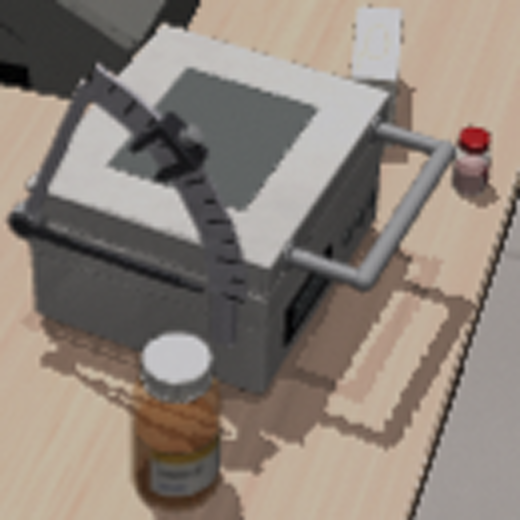

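View pics/crop_s.png

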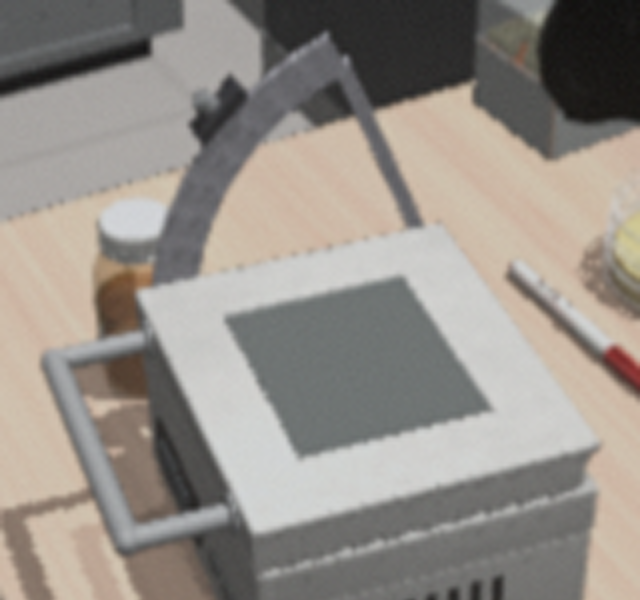

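```bash
cat >> h.py <<'E'
def pose(p): 
    c,s=np.cos(p[2]),np.sin(p[2]); return np.array([[c,-s,0,p[0]],[s,c,0,p[1]],[0,0,1,0],[0,0,0,1]])
def tw(p,X): return np.atleast_2d(X)@pose(p)[:3,:3].T+pose(p)[:3,3]
E
python3 - <<'E'
from h import *
from scipy.optimize import least_squares
a=load('scene');b=load('side')
A=np.array([(268.7,206.2),(286.7,248.7)]);B=np.array([(365.5,213.7),(386.2,183)])
# cover top corners: front+y, front-y, back+y, back-y
CA=np.array([(290,188),(318,248),(365,172),(404.5,226.5)]);CB=np.array([(340.5,206.5),(372,168.5),(283,191),(316,151.5)])
def f(p):
    bar=[(-.12,p[3],.098),(-.12,-p[3],.098)]
    co=[(p[4],p[6],.109),(p[4],-p[6],.109),(p[5],p[6],.109),(p[5],-p[6],.109)]
    X=tw(p,bar+co)
    return np.r_[proj(a,X)-np.r_[A,CA],proj(b,X)-np.r_[B,CB]].ravel()
s=least_squares(f,[.51,.25,-.14,.06,-.075,.075,.085],loss='soft_l1');p=s.x
print(p.round(4));print(f(p).round(1).reshape(-1,2))
np.save('bath.npy',p[:3])
print('bar',tw(p,[-.12,0,.098]).round(4))
# scale plane points
for n,c,(x0,y0,x1,y1) in(('s',a,(290,120,345,190)),('d',b,(280,160,335,232))):
    v,u=np.mgrid[y0:y1,x0:x1];uv=np.c_[u.ravel(),v.ravel()]
    L=(world(c,uv)-pose(p)[:3,3])@pose(p)[:3,:3]
    g=c['pixels'][v.ravel(),u.ravel()].astype(int).sum(1)
    m=(abs(L[:,1]-.1)<.025)&(L[:,2]>.115)&(L[:,2]<.35)&(abs(L[:,0])<.2)
    L=L[m];g=g[m];rr=np.hypot(.07-L[:,0],L[:,2]-.088);th=np.arctan2(L[:,2]-.088,.07-L[:,0])
    for k in np.arange(.2,1.5,.1):
        q=(th>=k-.05)&(th<k+.05)
        if q.sum(): 
            d=q&(g<200)
            print(n,k.round(1),q.sum(),d.sum(),'r',np.percentile(rr[q],[5,50,95]).round(3),'y',np.percentile(L[q,1],[5,95]).round(3))
    d=g<200;print('dark',np.median(th[d]),th[d].min(),th[d].max(),rr[d].min(),rr[d].max())
E
```

```text
[ 0.5229  0.2385 -0.1467  0.0575 -0.0743  0.0709  0.0816]
[[ 0.4 -0.5]
 [-0.5  0.2]
 [ 0.2 -0.5]
 [ 0.2 -1. ]
 [ 0.2 -0.8]
 [-1.  -0.9]
 [ 0.5 -0.9]
 [-0.2 -1.2]
 [ 1.4  2.7]
 [-0.  -2. ]
 [-0.3 -2.4]
 [ 0.9 -1.9]]
bar [[0.4042 0.2561 0.098 ]]
s 0.2 26 0 r [0.12  0.13  0.137] y [0.091 0.094]
s 0.3 70 0 r [0.117 0.127 0.137] y [0.09  0.094]
s 0.4 76 0 r [0.116 0.128 0.137] y [0.09  0.094]
s 0.5 75 0 r [0.117 0.128 0.137] y [0.09  0.094]
s 0.6 81 0 r [0.117 0.128 0.137] y [0.09  0.094]
s 0.7 114 33 r [0.117 0.133 0.145] y [0.09  0.098]
s 0.8 148 38 r [0.118 0.139 0.153] y [0.09  0.098]
s 0.9 101 9 r [0.117 0.131 0.144] y [0.09  0.099]
s 1.0 84 0 r [0.116 0.127 0.136] y [0.091 0.095]
s 1.1 86 0 r [0.115 0.127 0.137] y [0.091 0.095]
s 1.2 80 2 r [0.098 0.117 0.135] y [0.091 0.096]
dark 0.7730110662427256 0.6776286963350764 1.2235797165765847 0.10961550007871404 0.14586263515859263
d 0.2 15 0 r [0.116 0.129 0.136] y [0.094 0.097]
d 0.3 48 5 r [0.116 0.127 0.137] y [0.093 0.098]
d 0.4 48 6 r [0.117 0.128 0.136] y [0.094 0.098]
d 0.5 50 4 r [0.114 0.127 0.136] y [0.093 0.098]
d 0.6 38 14 r [0.115 0.128 0.136] y [0.093 0.098]
d 0.7 82 66 r [0.116 0.135 0.144] y [0.094 0.105]
d 0.8 81 49 r [0.116 0.142 0.152] y [0.095 0.105]
d 0.9 73 34 r [0.115 0.128 0.143] y [0.094 0.105]
d 1.0 51 7 r [0.115 0.127 0.135] y [0.094 0.098]
d 1.1 79 4 r [0.039 0.12  0.135] y [0.094 0.098]
d 1.2 103 6 r [0.045 0.095 0.134] y [0.094 0.098]
d 1.3 2 0 r [0.032 0.035 0.038] y [0.096 0.097]
dark 0.7608533994509741 0.2806860300506634 1.1945217356289082 0.11591315804903331 0.14987072644202465
```

Call:
step_arm(
  motion=[
    [3.6, -1.8, -1.3, 0, 0],
    [3.6, -2.8, -1.96, 0, 0],
    [3.6, -2.8, -1.96, 0, 0],
    [3.6, -2.8, -1.96, 0, 0],
    [3.6, -2.8, -1.96, 0, 0],
    [3.6, -2.8, -1.96, 0, 0],
    [3.6, -2.8, -1.96, 0, 0],
    [3.6, -2.8, -1.96, 0, 0],
    [3.6, -2.8, -1.96, 0, 0],
    [3.6, -2.8, -1.96, 0, 0],
    [3.6, -2.8, -1.96, 0, 0],
    [3.6, -2.8, -1.96, 0, 0],
  ],
  grip_force=60,
)

```text
clock: 1.3
eef_pos: [0.3955, 0.2638, 0.248]
tool_rot: [0.112, 0.994, -0.0, -0.0]
wrist_force: [0.5, 0.9, -0.4]
finger_gap: 0.0357
gripper_force: 0.0
```

Call:
step_arm(
  motion=[
    [3.6, -1, -0.6, 0, 0.1],
    [3.6, 0, 0, 0, 0.149],
    [3.6, 0, 0, 0, 0.149],
    [3.6, 0, 0, 0, 0.149],
    [3.6, 0, 0, 0, 0.149],
    [3.6, 0, 0, 0, 0.149],
    [3.6, 0, 0, 0, 0.149],
    [3.6, 0, 0, 0, 0.149],
    [3.6, 0, 0, 0.5, 0.149],
    [3.6, 0, 0, 0.5, 0.149],
    [3.6, 0, 0, 0.5, 0.05],
    [3.6, 0, 0, 0, 0],
  ],
)

```text
clock: 2.5
eef_pos: [0.4027, 0.2567, 0.2322]
tool_rot: [0.757, 0.654, -0.001, -0.0]
wrist_force: [-0.0, 0.1, 0.2]
finger_gap: 0.036
gripper_force: 0.0
```

```bash
cat >> h.py <<'E'
def plan():
    from scipy.spatial.transform import Rotation as R
    p=np.load('bath.npy');s=r.sense();M=R.from_quat(s['tool_rot']).as_matrix()
    t=tw(p,[-.12,0,.096])[0]
    print('t',s['clock'],'tcp',np.round(s['eef_pos'],4),'bar-tcp in tool cm',(M.T@(t-s['eef_pos'])*100).round(2),'yaw tooly',np.arctan2(M[1,1],M[0,1]).round(3),'f',np.round(s['wrist_force'],1),'gap',s['finger_gap'],'gf',s['gripper_force'])
E
python3 - <<'E'
from h import *
plan();c=cap('wrist','wrist1');p=np.load('bath.npy')
for n in('scene','side'):
    c=load(n);x0,y0,x1,y1=(290,120,345,190) if n=='scene' else (280,160,335,232)
    v,u=np.mgrid[y0:y1,x0:x1]
    L=(world(c,np.c_[u.ravel(),v.ravel()])-pose(p)[:3,3])@pose(p)[:3,:3]
    rr=np.hypot(.07-L[:,0],L[:,2]-.088);th=np.arctan2(L[:,2]-.088,.07-L[:,0])
    m=(abs(L[:,1]-.098)<.02)&(rr>.1385)&(rr<.16)&(th>.4)&(th<1.1);print(n,m.sum(),np.percentile(th[m],[0,5,50,95,100]).round(3))
    k=m&(rr>.147);print('knob',k.sum(),np.median(th[k]))
E
```

```text
t 2.5 tcp [0.4027 0.2567 0.2322] bar-tcp in tool cm [-0.03  0.19 13.62] yaw tooly -0.145 f [-0.   0.1  0.2] gap 0.03599551737784119 gf 0.0
scene 139 [0.6   0.681 0.781 0.87  0.878]
knob 28 0.7767880217796239
side 98 [0.661 0.674 0.776 0.859 0.874]
knob 19 0.773531442259519
```

View pics/wrist1.png

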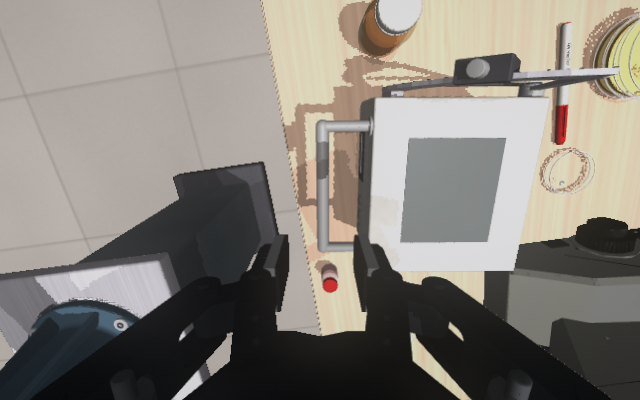

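The wrist picture shows the bar upright from (323,125) to (323,247). It lies midway between the fingers, whose centre is near column 321. Depth puts the clip at about 0.777 rad in both views.

Call:
step_arm(
  motion=[
    [3.6, 0, 0.19, 1.5, 0],
    [3.6, 0, 0, 2.5, 0],
    [3.6, 0, 0, 2.5, 0],
    [3.6, 0, 0, 2.5, 0],
    [3.6, 0, 0, 2.3, 0],
    [3.6, 0, 0, 1.5, 0],
    [3.6, 0, 0, 0.8, 0],
    [3.6, 0, 0, 0, 0],
  ],
)

```text
clock: 3.35
eef_pos: [0.4047, 0.2565, 0.0965]
tool_rot: [0.756, 0.654, -0.001, -0.0]
wrist_force: [0.1, -0.8, 0.3]
finger_gap: 0.036
gripper_force: 0.0
```

Call:
step_arm(
  motion=[
    [2.4, 0, 0, 0, 0],
    [1.6, 0, 0, 0, 0],
    [0.8, 0, 0, 0, 0],
    [0.5, 0, 0, 0, 0],
    [0.5, 0, 0, 0, 0],
    [0.5, 0, 0, 0, 0],
    [0.5, 0, 0, 0, 0],
  ],
)

```text
clock: 4.05
eef_pos: [0.4041, 0.2572, 0.0981]
tool_rot: [0.756, 0.654, -0.001, -0.001]
wrist_force: [-6.4, 1.4, 5.8]
finger_gap: 0.0099
gripper_force: 58.5
```

```bash
python3 - <<'E'
from h import *
plan()
# arc plan from actual TCP: bath x (tool y) and z offsets
R=np.hypot(.19,.01);a0=np.arctan2(.01,.19)
th=np.r_[np.arange(0,.78,.05),.777]
y=.19-R*np.cos(th+a0);z=-(R*np.sin(th+a0)-.01)
print(np.c_[th[1:],np.diff(y)*100,np.diff(z)*100].round(3).tolist())
E
```

```text
t 4.05 tcp [0.4041 0.2572 0.0981] bar-tcp in tool cm [-0.11  0.03  0.21] yaw tooly -0.144 f [-6.4  1.4  5.8] gap 0.009905762077367116 gf 58.454959988594055
[[0.05, 0.074, -0.948], [0.1, 0.121, -0.943], [0.15, 0.168, -0.936], [0.2, 0.215, -0.927], [0.25, 0.261, -0.915], [0.3, 0.306, -0.901], [0.35, 0.351, -0.884], [0.4, 0.394, -0.866], [0.45, 0.437, -0.845], [0.5, 0.479, -0.822], [0.55, 0.519, -0.797], [0.6, 0.559, -0.77], [0.65, 0.596, -0.741], [0.7, 0.633, -0.71], [0.75, 0.667, -0.678], [0.777, 0.374, -0.352]]
```

Call:
step_arm(
  motion=[
    [0.5, 0, 0.035, -0.475, 0],
    [0.5, 0, 0.04, -0.475, 0],
    [0.5, 0, 0.06, -0.47, 0],
    [0.5, 0, 0.06, -0.47, 0],
    [0.5, 0, 0.085, -0.47, 0],
    [0.5, 0, 0.085, -0.47, 0],
    [0.5, 0, 0.105, -0.465, 0],
    [0.5, 0, 0.11, -0.465, 0],
    [0.5, 0, 0.13, -0.46, 0],
    [0.5, 0, 0.13, -0.46, 0],
    [0.5, 0, 0, 0, 0],
  ],
  grip_force=70,
)

```text
clock: 5.15
eef_pos: [0.4115, 0.2561, 0.144]
tool_rot: [0.756, 0.654, -0.001, -0.002]
wrist_force: [-7.1, 4.1, -3.8]
finger_gap: 0.0095
gripper_force: 68.4
```

```bash
python3 - <<'E'
from h import *
plan()
b=cap('side');a=cap('scene')
i1=cv2.resize(b['pixels'][135:245,270:410],None,fx=2.85,fy=2.85,interpolation=cv2.INTER_CUBIC)
i2=cv2.resize(a['pixels'][110:270,240:420],None,fx=2.2,fy=2.2,interpolation=cv2.INTER_CUBIC)
h=max(i1.shape[0],i2.shape[0]);pad=lambda i:cv2.copyMakeBorder(i,0,h-i.shape[0],0,0,0)
cv2.imwrite('pics/l1.png',np.hstack([pad(i1),pad(i2)]))
E
```

```text
t 5.15 tcp [0.4115 0.2561 0.144 ] bar-tcp in tool cm [-0.11 -0.7   4.8 ] yaw tooly -0.145 f [-7.1  4.1 -3.8] gap 0.009462857607379535 gf 68.3612072467804
```

View pics/l1.png

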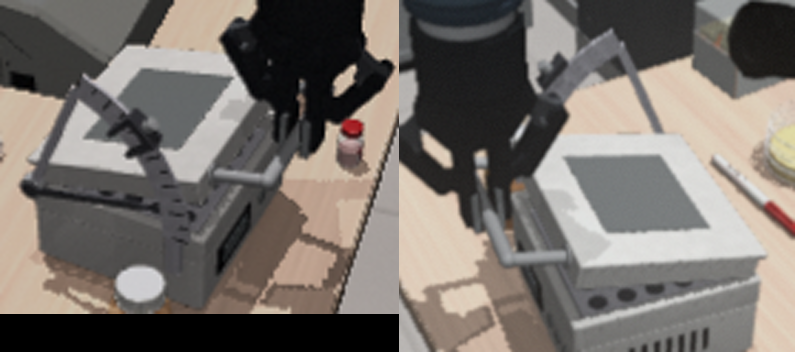

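The cover is up about 0.25 rad with the bar held firmly between the pads. In the side crop (left half) the dark pointer runs from (25,188) to (190,213), below the clip at (135,130).

Call:
step_arm(
  motion=[
    [0.5, 0, 0.15, -0.45, 0],
    [0.5, 0, 0.155, -0.45, 0],
    [0.5, 0, 0.175, -0.44, 0],
    [0.5, 0, 0.175, -0.44, 0],
    [0.5, 0, 0.195, -0.435, 0],
    [0.5, 0, 0.2, -0.43, 0],
    [0.5, 0, 0.215, -0.425, 0],
    [0.5, 0, 0.22, -0.42, 0],
    [0.5, 0, 0.24, -0.41, 0],
    [0.5, 0, 0.24, -0.41, 0],
    [0.5, 0, 0.26, -0.4, 0],
    [0.5, 0, 0.26, -0.4, 0],
  ],
)

```text
clock: 6.45
eef_pos: [0.4336, 0.2531, 0.194]
tool_rot: [0.756, 0.654, -0.003, -0.004]
wrist_force: [-13.2, 7.7, -0.8]
finger_gap: 0.0092
gripper_force: 68.1
```

Call:
step_arm(
  motion=[
    [0.5, 0, 0.28, -0.385, 0],
    [0.5, 0, 0.28, -0.385, 0],
    [0.5, 0, 0.3, -0.37, 0],
    [0.5, 0, 0.3, -0.37, 0],
    [0.5, 0, 0, 0, 0],
    [0.5, 0, 0, 0, 0],
  ],
)

```text
clock: 7.05
eef_pos: [0.4442, 0.2516, 0.2094]
tool_rot: [0.756, 0.655, -0.004, -0.005]
wrist_force: [-19.7, 5.4, 5.3]
finger_gap: 0.0097
gripper_force: 68.5
```

```bash
cat >> h.py <<'E'
def cover(c):
    # angle of the cover from its top-face depth (bath frame), window side 'side'/'scene'
    p=np.load('bath.npy');v,u=np.mgrid[60:300,240:430]
    L=(world(c,np.c_[u.ravel(),v.ravel()])-pose(p)[:3,3])@pose(p)[:3,:3]
    col=c['pixels'][v.ravel(),u.ravel()].astype(int)
    m=(abs(L[:,1])<.075)&(L[:,2]>.115)&(L[:,2]<.26)&(abs(L[:,0])<.12)&(col.min(1)>150)
    x,z=.07-L[m,0],L[m,2]-.088
    ths=np.arange(0,1.2,.002)
    # top plane: distance .021 from hinge along the cover normal
    s=[(abs(-x*np.sin(t)+z*np.cos(t)-.021)<.0025).sum() for t in ths]
    s=np.array(s);return m.sum(),s.max(),ths[s>=.95*s.max()].mean().round(3)
E
python3 - <<'E'
from h import *
plan();p=np.load('bath.npy')
s=r.sense();L=pose(p)[:3,:3].T@(s['eef_pos']-pose(p)[:3,3]);print('L',L.round(4),'theta',np.arctan2(L[2]-.088,.07-L[0])-.0526,np.hypot(L[2]-.088,.07-L[0]))
b=cap('side');a=cap('scene');print(cover(a),cover(b))
i1=cv2.resize(b['pixels'][135:245,270:410],None,fx=5.4,fy=5.4,interpolation=cv2.INTER_CUBIC)
cv2.imwrite('pics/l2.png',i1)
E
```

```text
t 7.05 tcp [0.4442 0.2516 0.2094] bar-tcp in tool cm [-0.13 -3.88 11.39] yaw tooly -0.144 f [-19.7   5.4   5.3] gap 0.009706889538314618 gf 68.53515923023224
L [-0.0798  0.0014  0.2094] theta 0.6286013417058651 0.1928309641815626
(np.int64(1405), np.int64(1337), np.float64(0.608)) (np.int64(494), np.int64(481), np.float64(0.6))
```

View pics/l2.png

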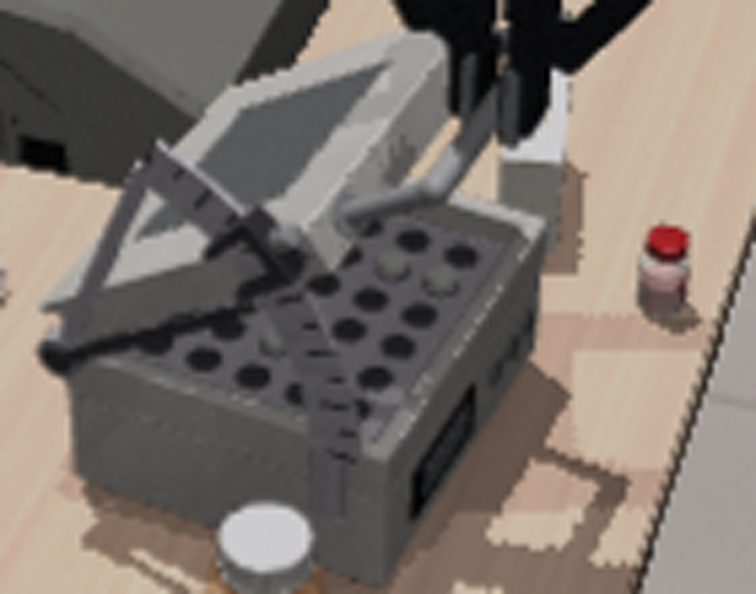

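The pointer tip (crop 255,300) stands just below the lower tooth (245,290). The cover is at about 0.605 rad, so roughly 0.17 rad remains. The bystanders are untouched.

Call:
step_arm(
  motion=[
    [0.5, 0, 0.27, -0.375, 0],
    [0.5, 0, 0.28, -0.37, 0],
    [0.5, 0, 0.29, -0.37, 0],
    [0.5, 0, 0.3, -0.36, 0],
    [0.5, 0, 0.3, -0.355, 0],
    [0.5, 0, 0.31, -0.35, 0],
    [0.5, 0, 0, 0, 0],
    [0.5, 0, 0, 0, 0],
  ],
)

```text
clock: 7.95
eef_pos: [0.4637, 0.2489, 0.232]
tool_rot: [0.756, 0.655, -0.002, -0.003]
wrist_force: [-12.5, 4.7, 3.0]
finger_gap: 0.0094
gripper_force: 68.6
```

```bash
python3 - <<'E'
from h import *
plan();p=np.load('bath.npy')
b=cap('side');a=cap('scene');print(cover(a),cover(b))
i1=cv2.resize(b['pixels'][155:215,275:345],None,fx=9,fy=9,interpolation=cv2.INTER_CUBIC)
for t in(.707,.777,.847):
    print(t,((proj(b,tw(p,[.07-.118*np.cos(t),.095,.088+.118*np.sin(t)]))-[275,155])*9).round(0))
cv2.imwrite('pics/l3.png',i1)
E
```

```text
t 7.95 tcp [0.4637 0.2489 0.232 ] bar-tcp in tool cm [-0.15 -5.89 13.64] yaw tooly -0.144 f [-12.5   4.7   3. ] gap 0.009384696488629699 gf 68.61790180206299
(np.int64(932), np.int64(881), np.float64(0.756)) (np.int64(209), np.int64(196), np.float64(0.748))
0.707 [[367. 271.]]
0.777 [[346. 244.]]
0.847 [[322. 217.]]
```

View pics/l3.png

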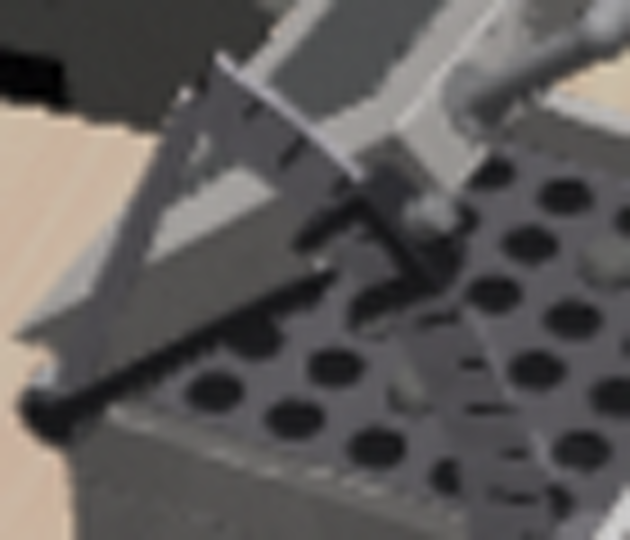

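The pointer tip (325,275) stands mid-way between the teeth, whose ends are at (305,240) and (360,315). The cover is at 0.75 rad and the clip at about 0.777, within the ±0.07 allowed. I'll hold briefly so it settles, then hand in.

Call:
step_arm(
  motion=[
    [0.5, 0, 0.08, -0.1, 0],
    [0.5, 0, 0, 0, 0],
    [0.5, 0, 0, 0, 0],
    [0.5, 0, 0, 0, 0],
    [0.5, 0, 0, 0, 0],
  ],
)

```text
clock: 8.55
eef_pos: [0.4644, 0.2488, 0.2327]
tool_rot: [0.756, 0.655, -0.002, -0.003]
wrist_force: [-11.7, 5.6, 1.9]
finger_gap: 0.0091
gripper_force: 68.4
```

```bash
python3 - <<'E'
from h import *
plan();print(cover(cap('scene')),np.abs(r.sense()['dq']).max())
print(r.finish_job())
E
```

```text
t 8.55 tcp [0.4644 0.2488 0.2327] bar-tcp in tool cm [-0.15 -5.96 13.71] yaw tooly -0.144 f [-11.7   5.6   1.9] gap 0.009111524213651532 gf 68.36078524589539
(np.int64(907), np.int64(858), np.float64(0.762)) 0.0020601349389811493
the job is handed in; nothing more can be done
None
```

I handed the job in with the cover held steady in the gripper at about 0.76 rad, its pointer between the clip's teeth (clip measured at about 0.777 rad); the hand-in returned no verdict.

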